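# Draw the ferrule carrier out of the curing station

### The job

The ferrules on the carrier bar have cured: the carrier is the bar with the row of six little round cups on top, lying in the switched-off curing station with its front end behind the low lip and its rear end under the bridge. Lift its front end over the lip, draw it out endwise from under the bridge, and lay it gently, flat and cups up, in the empty steel tray. Leave the plain bar where it lies in the station.

Things in the scene. Friction and masses are not known exactly. Their poses are not given: they have to be found in the camera images.
- carrier_centre (a point): Centre (half-way up) of the carrier, a loose aluminium bar 220 x 24 x 14 mm, about 0.2 kg, with six steel cups (11 mm wide, 5 mm tall) along its top from 95 mm before to 45 mm behind the centre. x runs along the bar to the rear (bridge) end, y across, z up. It starts in either lane on the deck, front end 2 to 6 mm behind the lip, rear 45 mm under the bridge.
- plain_centre (a point): Centre (half-way up) of the plain bar in the other lane: same size, material and axes, no cups. A bystander.
- station: Fixed cream curing unit 300 x 180 mm, cold. Origin on the bench under its centre, x along the lanes from front (lip) to rear (bridge), z up. Bars lie on its dark metal deck, 50 mm above the bench, in two lanes at y = 35 and -35 mm, open at the sides up to the bridge. The lip crosses both lanes at x = -120 to -114 mm and stands 14 mm above the deck.
- bridge (a point): Middle of the front lower edge of the station's bridge, 65 mm behind the station's origin, same axes. The bridge roofs both lanes from here 55 mm rearwards; underside 21 mm, top 26 mm above the deck; openings 32 mm wide, rear closed. A bar lifted level hits it after 7 mm, before clearing the lip; with its rear end left on the deck the front end can rise about 30 mm.
- tray: The empty stainless tray, fixed, 290 (x) x 160 (y) mm outside, on the bench beside the station, left or right. Origin under its centre, z up; floor 3 mm above the bench, walls 3 mm thick, rim 25 mm high. A like tray on the other side holds small parts and is not the one wanted.
Mind the look-alikes: they are no part of the job. What is shaped like the part that bears carrier_centre but yellow is not meant.

How it is judged:
By the outcome, as a careful person would: the job done as asked, in the order asked, and still so for the second after the job is handed in, with the robot touching nothing.
It also fails if it takes over 42 s, if anything falls off the work surface, if the arm or the gripper's body presses on something with over 40 N, if the wrist force passes 120 N, or if a joint passes its speed limit or range.

### The arm

A 6-joint arm with a two-finger parallel gripper is mounted at the origin on the work surface. World frame = base frame: x ahead of the robot, y to its left, z up, the work surface at z = 0. Lengths are in m, angles in rad, forces in N, time in s.
With the tool pointing down it reaches from about 0.15 to 0.775 m from the base axis. Payload 6.1 kg.
Tool frame: the origin (TCP) lies on the centre line of the jaws, within the pads' length; the fingertips stand 25 mm ahead of it and the grasp point (between the pads) lies 6 mm ahead of it; z points along the fingers, y is the line along which they close (so a half turn about z gives the same grasp; the last joint's range is limited). The gripper opens to 85 mm and grips with 20 to 120 N. Pads are 22 mm wide; open, the fingers measure 114 mm over their backs; the gripper's body (76 mm by 85 mm) begins 54 mm behind the grasp point. The pads swing forward as they close: fully open they stand 13 mm farther back than shut.
Start: joints at [1.328, 0.126, -0.04, 1.405, 0, 1.571], TCP at [0.126, 0.51, 0.256] pointing down, gripper open.
Joint ranges: [-2.72, 2.72], [-0.95, 1.95], [-1.27, 1.35], [-1.78, 2.02], [-1.46, 1.47], [-3.14, 3.14]. Speed limits (rad/s): [2.39, 2.39, 3.01, 3.14, 3.14, 3.14].

### API

Orientations are given as a rotation vector (axis times angle).
In Python, from station import ctrl gives the robot as it stands.
- The arm moves only by the tool play_rows, never from a script. Its argument "rows" is a list that holds one entry, the list of rows, each a list of 5 numbers: the shift along the tool's x, y, z in mm, then the turn about the tool's z in rad, then the opening, from 0 (shut) to 1 (fully open). A call has 1 to 20 rows; each row shifts and turns the commanded pose from where the row before left it, along the tool's axes as they then stand; what a row does not reach is not made up. A row lasts 1/12 s, in which the tool goes at most 41.7 mm and 7.16 degrees, less where a joint would pass 70% of its speed; a pose out of reach is approached as far as the arm can. A call with a gripper value outside its range is refused whole. The fingers move at their own pace and stop on an object; "newtons" is the grip in N (left out, the last holds). Time passes only in rows, so rows that do not move let the fingers close. It gives the time, the measured TCP pose, the force, the opening and the grip force at its end, in the units of the state.
- ctrl.observe(): the state, without advancing time (a new reading comes with each control period).
- ctrl.capture(name): name is "side" or "top"; returns a dict with "img" (480x640x3 uint8, red, green, blue), "depth" (480x640 float32, m along the optical axis (not along the pixel's ray), 0 where there is no reading), "mtx" (3x3 intrinsics, pixels), "distortion" ([k1, k2, p1, p2, k3] as OpenCV has them; the pictures are not rectified), "rvec" (rotation vector, rad) and "tvec" (3), from world to camera coordinates, as OpenCV has them. Camera axes: x right, y down, z forward; pixel columns grow to the right and rows downward; lengths in m; the calibration is good to about 2 mm. A picture is of the moment at which its call begins.
- ctrl.finish_job(): hands the job in; it is judged then, once.
Trained networks look in the newest picture that a camera, given by its name, has taken for a name from the list of things; names that differ only in an ending like _2 or _b are one class to them, and where a whole thing is asked for, a point or a joint stands for the part that bears it (a point fixed in the world has none). Each returns a list of dicts, best first, with "conf" (0 to 1); they miss things now and then, are a little off and sometimes report something else, mostly with a low value. They report only what shows in the picture. A call takes as long as a camera call. They do not tell look-alikes from the thing itself.
- ctrl.search_frame(camera, thing): "position" ([row, column] in pixels, amid what is visible of it).
- ctrl.spot_point(camera, thing): "position" ([row, column] in pixels: a listed point, or the origin of a listed thing).
The state is a dict: "time": time; "joint_positions": joint angles; "joint_velocities": joint speeds; "joint_torque": joint torques, N m; "tool_pos": TCP position; "ee_rot": TCP orientation; "contact_force": force on the tool from outside, world axes, zero at the start; "torque": the same for the moment, N m; "finger_gap": opening from 0.0 (shut) to 1.0 (fully open); "finger_force": force on a finger pad.
Only numpy, scipy, OpenCV 4.12 (cv2) and the standard library are available. Lean on these libraries where they do the work, as an engineer would, in place of code of your own. Each camera call takes 0.05 s, during which the arm holds its last target. There are 200 camera calls.

## Working session

There is one attempt and no reset: what is moved stays moved. The work goes in short steps, Python scripts to look and compute and a tool call to move; the robot and the scene stay as the last step left them, time stands still between calls to the robot, and variables do not carry over. Pictures are saved under pics/ and viewed, at most 10 in all, crops included, and the job is handed in when it is done.

Besides the shell and the picture viewer there is one more tool, called after "Emit:" by a JSON object that holds its "method" and its "body". play_rows: Moves the arm, as the interface text tells. Its arguments: {"type":"object","properties":{"rows":{"type":"array","items":{"type":"array","items":{"type":"array","items":{"type":"number"}}}},"newtons":{"type":"number"}},"required":["rows"]}

```bash
mkdir -p pics; cat > h.py <<'E'
import numpy as np,cv2
from station import ctrl
def cap(n,save=None):
    c=ctrl.capture(n)
    if save: cv2.imwrite('pics/'+save+'.png',c['img'][:,:,::-1])
    return c
def world(c,rc,z=None):
    """pixel(row,col)-> world; by depth, or on plane z"""
    r,k=rc
    p=cv2.undistortPoints(np.array([[[k,r]]],float),c['mtx'],np.array(c['distortion'],float))[0,0]
    R=cv2.Rodrigues(np.array(c['rvec'],float))[0];t=np.array(c['tvec'],float).ravel()
    d=np.array([p[0],p[1],1.]);o=-R.T@t;w=R.T@d
    if z is None:
        y,x=int(round(r)),int(round(k));D=c['depth'][max(0,y-2):y+3,max(0,x-2):x+3];D=D[D>0]
        s=np.median(D) if D.size else np.nan
    else: s=(z-o[2])/w[2]
    return o+s*w
E
cat > a.py <<'E'
from h import *
np.set_printoptions(precision=4,suppress=True)
for n in ['top','side']:
    c=cap(n,n+'0')
    for th in ['carrier_centre','plain_centre','station','bridge','tray']:
        for q in ctrl.spot_point(n,th)[:4]: print(n,th,np.round(q['position']),round(q['conf'],2),world(c,q['position']))
s=ctrl.observe();print(s['time'],s['tool_pos'],s['ee_rot'],s['finger_gap'])
E
python3 a.py
```

```text
top carrier_centre [194. 319.] 0.71 [0.5737 0.0196 0.0654]
top carrier_centre [360. 201.] 0.7 [0.1705 0.3032 0.0146]
top plain_centre [196. 349.] 0.7 [ 0.5711 -0.0511  0.0654]
top station [195. 333.] 0.87 [ 0.5761 -0.0133  0.0504]
top bridge [172. 339.] 0.59 [ 0.6338 -0.0273  0.0506]
top tray [243. 450.] 0.74 [ 0.4677 -0.3105  0.0038]
side carrier_centre [179. 209.] 0.69 [0.1789 0.3033 0.0106]
side carrier_centre [229. 396.] 0.62 [0.5703 0.0108 0.0566]
side plain_centre [250. 404.] 0.6 [ 0.5688 -0.0557  0.0639]
side bridge [233. 434.] 0.8 [ 0.6432 -0.0216  0.0645]
side tray [393. 393.] 0.91 [ 0.4837 -0.3178  0.0035]
0.6 [0.1262 0.5096 0.2563] [0.3805 3.1185 0.0001] 0.9977245049838019
```

View pics/top0.png

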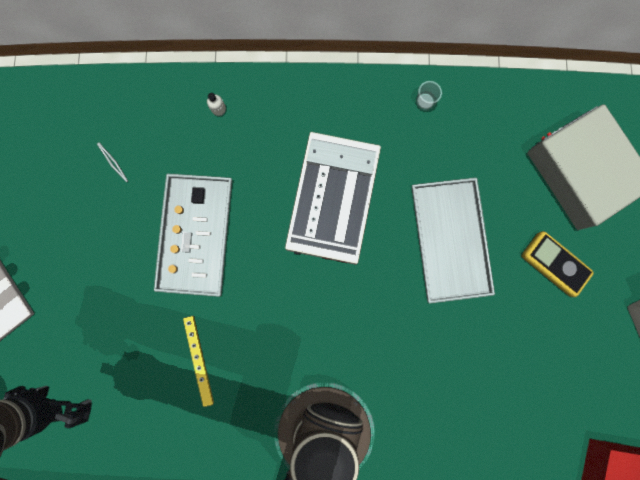

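View pics/side0.png

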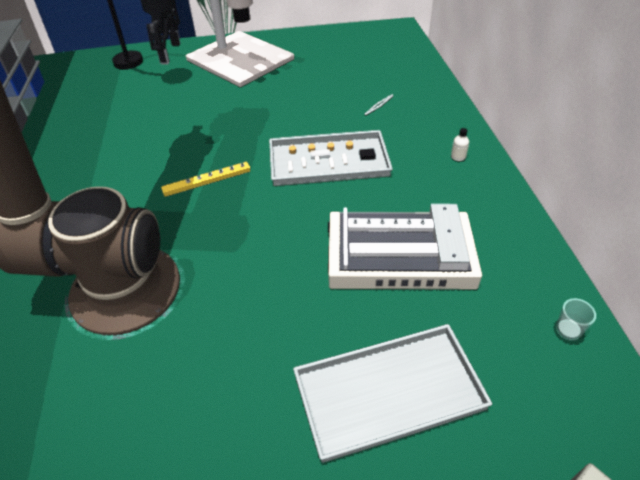

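The empty tray is on the right at about pixel (243,450). The carrier is in the station's left lane, with cups running from (170,323) to (232,310). The yellow bar is the look-alike. Next I'll measure the axes.

```bash
cat > b.py <<'E'
from h import *
np.set_printoptions(precision=4,suppress=True)
c=cap('top');g=cv2.cvtColor(c['img'],cv2.COLOR_RGB2GRAY)
print('deck/bar gray',g[215,330],g[200,346],g[210,316])
m=np.zeros_like(g);cv2.fillPoly(m,[np.array([[313,168],[364,174],[350,240],[298,234]])],255)
b=((g>140)&(m>0)).astype(np.uint8)
n,l,st,ce=cv2.connectedComponentsWithStats(b)
for i in range(1,n):
    if st[i,4]<100: continue
    rr,cc=np.nonzero(l==i)
    P=np.array([world(c,(r,k),.064)[:2] for r,k in zip(rr,cc)],np.float32)
    v=cv2.fitLine(P,cv2.DIST_L2,0,.01,.01).ravel();a=v[:2]*np.sign(v[0]);nn=np.array([-a[1],a[0]])
    s=P@a;print(st[i],'axis yaw',np.arctan2(a[1],a[0]),'front',a*s.min()+nn*np.median(P@nn),'rear',a*s.max()+nn*np.median(P@nn),'w',np.percentile(P@nn,[3,97]))
for nm,q in {'tray rim':([181,414],[181,477],[294,493],[301,428])}.items():
    Q=np.array([world(c,p,.025)[:2] for p in q]);print(nm,Q,Q.mean(0),[np.arctan2(*(Q[i]-Q[j])[::-1]) for i,j in((0,3),(1,2))])
big=cv2.resize(c['img'][120:310,280:500],None,fx=3,fy=3,interpolation=cv2.INTER_CUBIC);cv2.imwrite('pics/crop1.png',big[:,:,::-1])
s=ctrl.observe();R=cv2.Rodrigues(np.array(s['ee_rot']))[0];print(R)
E
python3 b.py
```

```text
deck/bar gray 101 235 204
[305 169  24  68 670] axis yaw -0.19256471 front [0.4734 0.0418] rear [0.6373 0.0099] w [0.1201 0.1431]
[334 172  24  68 707] axis yaw -0.18302193 front [ 0.4666 -0.0286] rear [ 0.6301 -0.0589] w [0.0451 0.0683]
tray rim [[ 0.6204 -0.2164]
 [ 0.6237 -0.3764]
 [ 0.3413 -0.4106]
 [ 0.3228 -0.249 ]] [ 0.477  -0.3131] [np.float64(0.10913297786950639), np.float64(0.12053961426890346)]
[[-0.9707  0.2404  0.    ]
 [ 0.2404  0.9707  0.    ]
 [-0.      0.     -1.    ]]
```

View pics/crop1.png

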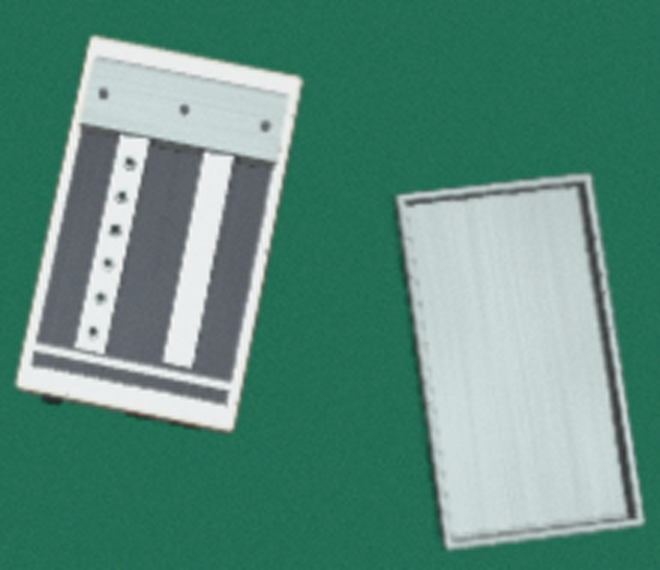

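The carrier's yaw is about -0.19, and the grasp point is about (0.5025, 0.036), 33 mm behind its front end. The tray is centred at about (0.477, -0.313) with yaw about 0.115.

Emit:
{"method": "play_rows", "body": {"rows": [[[0,0,0,-0.05,0.55],[-24,-20.5,2,0,0.55],[-24,-20.5,2,0,0.55],[-24,-20.5,2,0,0.55],[-24,-20.5,2,0,0.55],[-24,-20.5,2,0,0.55],[-24,-20.5,2,0,0.55],[-24,-20.5,2,0,0.55],[-24,-20.5,2,0,0.55],[-24,-20.5,2,0,0.55],[-24,-20.5,2,0,0.55],[-24,-20.5,2,0,0.55],[-24,-20.5,2,0,0.55],[-24,-20.5,2,0,0.55],[-24,-20.5,2,0,0.55],[-24,-20.5,2,0,0.55],[-24,-20.5,2,0,0.55],[-24,-20.5,2,0,0.55],[-24,-20.5,2,0,0.55],[-24,-20.5,2,0,0.55]]]}}

```text
time: 2.32
tool_pos: [0.4999, 0.0384, 0.2183]
ee_rot: [0.303, 3.127, 0.0]
contact_force: [0.4, 0.5, -0.2]
finger_gap: 0.547
finger_force: 0.0
```

Emit:
{"method": "play_rows", "body": {"rows": [[[-3,-2,10,0,0.55],[0,0,20,0,0.55],[0,0,25,0,0.55],[0,0,20,0,0.55],[0,0,15,0,0.55],[0,0,5,0,0.55],[0,0,0,0,0.55],[0,0,0,0,0.55]]]}}

```text
time: 2.98
tool_pos: [0.5018, 0.0376, 0.1238]
ee_rot: [0.302, 3.127, 0.0]
contact_force: [-0.2, 0.7, -0.0]
finger_gap: 0.549
finger_force: 0.0
```

```bash
cat > v.py <<'E'
from h import *
import sys
n,r0,r1,c0,c1,f,o=sys.argv[1],*map(int,sys.argv[2:7]),sys.argv[7]
c=cap(n);cv2.imwrite(f'pics/{o}.png',cv2.resize(c['img'][r0:r1,c0:c1],None,fx=f,fy=f,interpolation=cv2.INTER_CUBIC)[:,:,::-1])
s=ctrl.observe();print(s['tool_pos'],s['time'])
E
python3 v.py side 130 290 310 490 3 g1
```

```text
[0.50219707 0.03764002 0.12432852] 3.0333
```

View pics/g1.png

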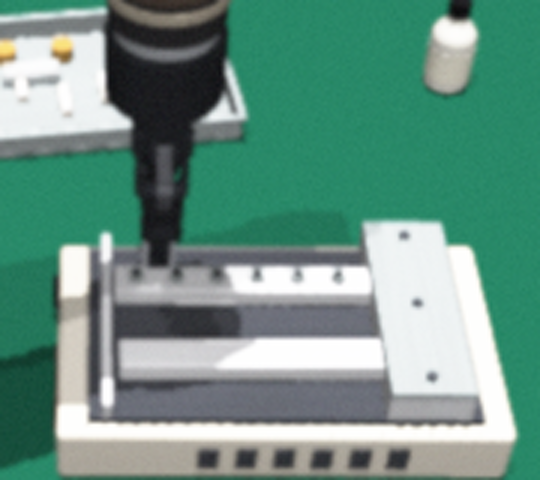

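The fingers stand over the front part of the carrier, at crop (160,265) between cups 1 and 2, clear of the lip. I'll go down now.

Emit:
{"method": "play_rows", "body": {"rows": [[[0,-1.5,10,0,0.55],[0,0,12,0,0.55],[0,0,10,0,0.55],[0,0,8,0,0.55],[0,0,4,0,0.55],[0,0,2,0,0.55],[0,0,0,0,0.55],[0,0,0,0,0.55]]]}}

```text
time: 3.7
tool_pos: [0.5016, 0.0359, 0.0775]
ee_rot: [0.302, 3.127, 0.0]
contact_force: [0.3, -1.0, 0.4]
finger_gap: 0.55
finger_force: 0.0
```

Emit:
{"method": "play_rows", "body": {"newtons": 20, "rows": [[[0,0,0,0,0.4],[0,0,0,0,0.35],[0,0,0,0,0.3],[0,0,0,0,0.25],[0,0,0,0,0.2],[0,0,0,0,0.1],[0,0,0,0,0.1],[0,0,0,0,0.1],[0,0,0,0,0.1]]]}}

```text
time: 4.45
tool_pos: [0.5017, 0.036, 0.0778]
ee_rot: [0.302, 3.126, 0.0]
contact_force: [-0.7, -0.4, 5.2]
finger_gap: 0.275
finger_force: 20.6
```

Emit:
{"method": "play_rows", "body": {"rows": [[[0,0,-1,0,0.1],[0,0,-1.5,0,0.1],[0,0,-1.5,0,0.1],[0,0,-1.5,0,0.1],[0,0,-1.5,0,0.1],[0,0,-1.5,0,0.1],[0,0,-1.5,0,0.1],[0,0,-1.5,0,0.1],[0,0,-1.5,0,0.1],[0,0,-1.5,0,0.1],[0,0,-1.5,0,0.1],[0,0,-1.5,0,0.1],[0,0,-1.5,0,0.1],[0,0,-1.5,0,0.1],[0,0,-0.5,0,0.1],[0,0,0,0,0.1],[0,0,0,0,0.1]]]}}

```text
time: 5.87
tool_pos: [0.5014, 0.0359, 0.0983]
ee_rot: [0.302, 3.127, 0.0]
contact_force: [0.5, -0.2, -0.5]
finger_gap: 0.274
finger_force: 19.7
```

```bash
python3 v.py side 130 290 310 490 4 g2
```

```text
[0.5014009  0.03590368 0.09826698] 5.9167
```

View pics/g2.png

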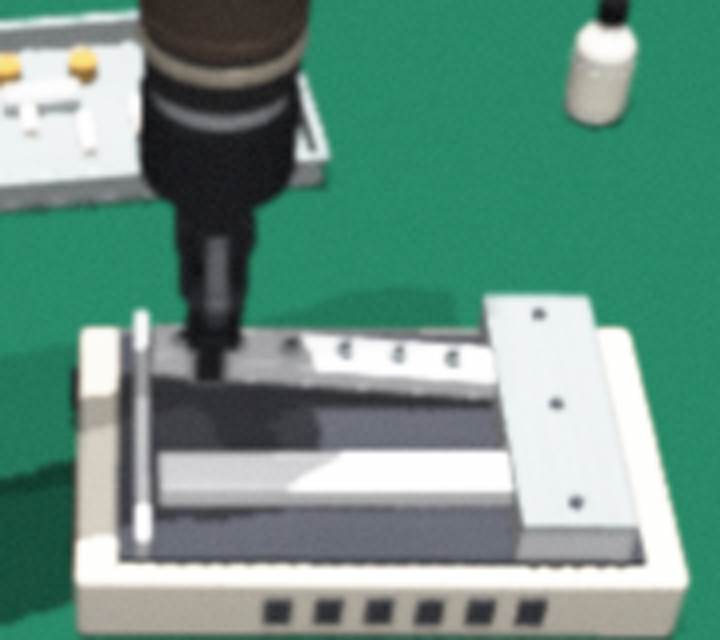

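The front end is up at crop (170,350), above lip level, and the rear is still down under the bridge (500,380). I'll draw it out.

Emit:
{"method": "play_rows", "body": {"rows": [[[2,0,0,0,0.1],[4,0,0,0,0.1],[4,0,0,0,0.1],[4,0,0,0,0.1],[4,0,0,0,0.1],[4,0,0,0,0.1],[4,0,0,0,0.1],[4,0,0,0,0.1],[4,0,0,0,0.1],[4,0,0,0,0.1],[4,0,0,0,0.1],[4,0,0,0,0.1],[4,0,0,0,0.1],[4,0,0,0,0.1],[4,0,0,0,0.1],[4,0,0,0,0.1],[2,0,0,0,0.1],[0,0,0,0,0.1]]]}}

```text
time: 7.42
tool_pos: [0.4381, 0.0482, 0.0983]
ee_rot: [-0.302, -3.127, 0.0]
contact_force: [-0.6, 0.3, -2.1]
finger_gap: 0.275
finger_force: 19.7
```

```bash
python3 v.py side 130 290 290 490 3 g3
```

```text
[0.43846571 0.04823369 0.0983712 ] 7.4667
```

View pics/g3.png

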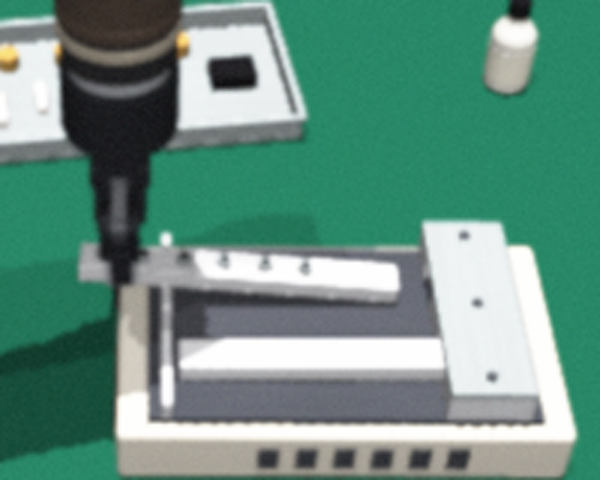

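The rear end is free of the bridge: it sits at crop (400,285) and the bridge face is at 430. I'll firm the grip, lift and turn to the tray's yaw.

Emit:
{"method": "play_rows", "body": {"newtons": 40, "rows": [[[0,0,0,0,0.1],[0,0,0,0,0.1],[0,0,-3,0,0.1],[0,0,-6,0,0.1],[0,0,-6,0,0.1],[0,0,-6,0,0.1],[0,0,-6,0,0.1],[0,0,-6,0,0.1],[0,0,-6,-0.02,0.1],[0,0,-6,-0.03,0.1],[0,0,-6,-0.03,0.1],[0,0,-6,-0.03,0.1],[0,0,-6,-0.03,0.1],[0,0,-3,-0.03,0.1],[0,0,0,-0.03,0.1],[0,0,0,-0.03,0.1],[0,0,0,-0.03,0.1],[0,0,0,-0.03,0.1],[0,0,0,-0.018,0.1],[0,0,0,0,0.1]]]}}

```text
time: 9.13
tool_pos: [0.4386, 0.0482, 0.1646]
ee_rot: [-0.182, 3.136, -0.0]
contact_force: [-0.3, -0.4, -2.8]
finger_gap: 0.267
finger_force: 45.3
```

Emit:
{"method": "play_rows", "body": {"rows": [[[2,-8,0,0,0.1],[4,-16,0,0,0.1],[5,-22,0,0,0.1],[5,-22,0,0,0.1],[5,-22,0,0,0.1],[5,-22,0,0,0.1],[5,-22,0,0,0.1],[5,-22,0,0,0.1],[5,-22,0,0,0.1],[5,-22,0,0,0.1],[5,-22,0,0,0.1],[5,-22,0,0,0.1],[5,-22,0,0,0.1],[5,-22,0,0,0.1],[5,-22,0,0,0.1],[5,-22,0,0,0.1],[3,-17,0,0,0.1],[1,-8,0,0,0.1],[0,0,0,0,0.1],[0,0,0,0,0.1]]]}}

```text
time: 10.8
tool_pos: [0.3998, -0.3156, 0.1641]
ee_rot: [0.179, -3.136, -0.001]
contact_force: [-0.7, 1.0, -2.9]
finger_gap: 0.263
finger_force: 45.3
```

```bash
cat > d.py <<'E'
from h import *
c=cap('side','full_s');d=cap('top','full_t')
a=c['img'][150:480,250:560];b=d['img'][120:320,380:530]
a=cv2.resize(a,(450,480));b=cv2.resize(b,(340,453));b=cv2.copyMakeBorder(b,0,27,0,0,0)
cv2.imwrite('pics/both1.png',np.hstack([a,b])[:,:,::-1])
s=ctrl.observe();print(s['tool_pos'],s['ee_rot'],s['contact_force'],s['time'])
E
python3 d.py
```

```text
[ 0.40001944 -0.31482706  0.16425637] [ 1.81870549e-01 -3.13605527e+00 -8.57555407e-04] [ 0.88608934  0.26354678 -1.24277236] 10.9
```

View pics/both1.png

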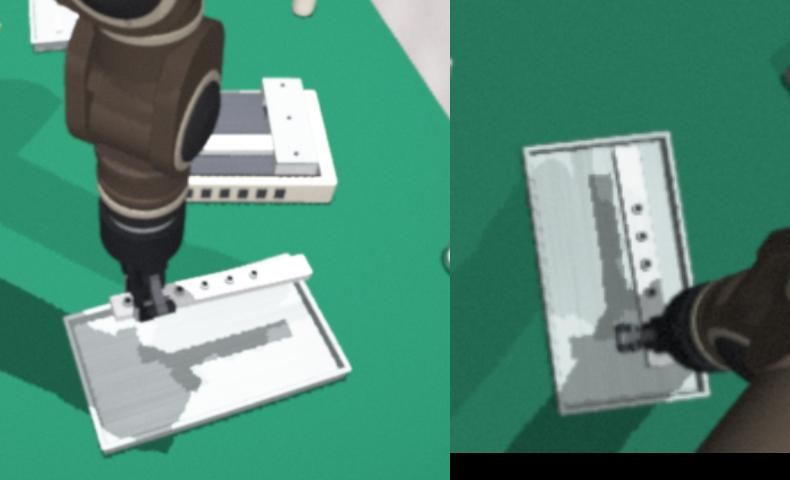

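The carrier is held over the tray and parallel to it: the side view shows it from (120,300) to (305,265), cups up. I'll lower it, then ease the grip so it settles flat.

Emit:
{"method": "play_rows", "body": {"rows": [[[0,-2,3,0,0.1],[0,-3,6,0,0.1],[0,-2,8,0,0.1],[0,0,8,0,0.1],[0,0,8,0,0.1],[0,0,8,0,0.1],[0,0,8,0,0.1],[0,0,8,0,0.1],[0,0,8,0,0.1],[0,0,8,0,0.1],[0,0,8,0,0.1],[0,0,7,0,0.1],[0,0,6,0,0.1],[0,0,4,0,0.1],[0,0,3,0,0.1],[0,0,2,0,0.1],[0,0,0,0,0.1],[0,0,0,0,0.1]]]}}

```text
time: 12.4
tool_pos: [0.4011, -0.3227, 0.0615]
ee_rot: [-0.181, 3.136, -0.0]
contact_force: [0.8, 0.2, -1.6]
finger_gap: 0.262
finger_force: 45.3
```

Emit:
{"method": "play_rows", "body": {"newtons": 20, "rows": [[[0,0,0,0,0.1],[0,0,0,0,0.1],[0,0,1,0,0.1],[0,0,1,0,0.1],[0,0,1,0,0.1],[0,0,1,0,0.1],[0,0,1,0,0.1],[0,0,1,0,0.1],[0,0,1,0,0.1],[0,0,1,0,0.1],[0,0,1,0,0.1],[0,0,1,0,0.1],[0,0,1,0,0.1],[0,0,1,0,0.1],[0,0,1,0,0.1],[0,0,1,0,0.1]]]}}

```text
time: 13.73
tool_pos: [0.401, -0.3226, 0.0472]
ee_rot: [-0.181, 3.136, -0.0]
contact_force: [0.0, 0.6, -1.5]
finger_gap: 0.267
finger_force: 45.3
```

Emit:
{"method": "play_rows", "body": {"rows": [[[0,0,1,0,0.1],[0,0,1,0,0.1],[0,0,1,0,0.1],[0,0,1,0,0.1],[0,0,1,0,0.1],[0,0,1,0,0.1],[0,0,1,0,0.1],[0,0,1,0,0.1],[0,0,0,0,0.1]]]}}

```text
time: 14.48
tool_pos: [0.401, -0.3227, 0.0392]
ee_rot: [-0.18, 3.136, -0.0]
contact_force: [-2.4, -0.3, 2.0]
finger_gap: 0.265
finger_force: 45.6
```

```bash
python3 v.py side 300 480 260 500 3 g5
```

```text
[ 0.40105941 -0.32270522  0.03929115] 14.5333
```

View pics/g5.png

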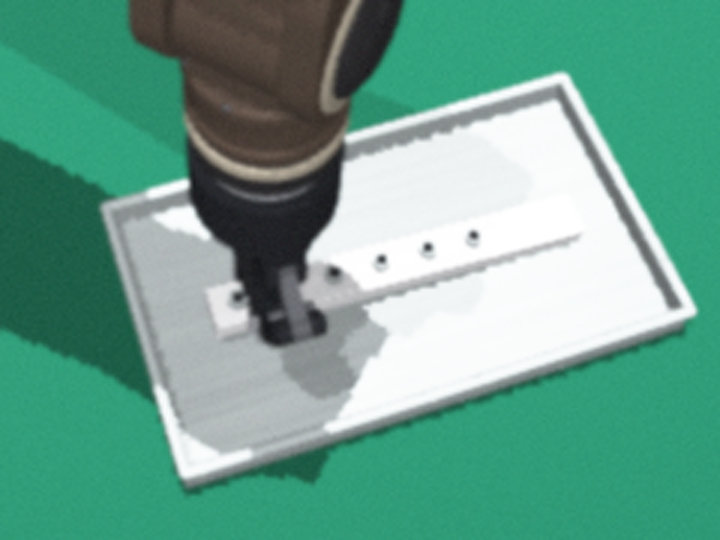

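The rear end rests on the tray floor at crop (580,235), and the front end is still about 7 mm up. I'll lower the rest slowly.

Emit:
{"method": "play_rows", "body": {"newtons": 20, "rows": [[[0,0,0.6,0,0.1],[0,0,0.6,0,0.1],[0,0,0.6,0,0.1],[0,0,0.6,0,0.1],[0,0,0.6,0,0.1],[0,0,0.6,0,0.1],[0,0,0.6,0,0.1],[0,0,0.6,0,0.1],[0,0,0,0,0.1]]]}}

```text
time: 15.28
tool_pos: [0.4009, -0.3226, 0.0344]
ee_rot: [0.181, -3.136, -0.0]
contact_force: [-0.6, -0.3, 0.8]
finger_gap: 0.269
finger_force: 45.6
```

Emit:
{"method": "play_rows", "body": {"rows": [[[0,0,0.6,0,0.1],[0,0,0.6,0,0.1],[0,0,0.6,0,0.1],[0,0,0.6,0,0.1],[0,0,0,0,0.1],[0,0,0,0,0.1]]]}}

```text
time: 15.78
tool_pos: [0.4009, -0.3226, 0.0321]
ee_rot: [0.181, -3.136, 0.0]
contact_force: [-1.7, 0.1, 1.4]
finger_gap: 0.265
finger_force: 45.7
```

Emit:
{"method": "play_rows", "body": {"rows": [[[0,0,0.5,0,0.1],[0,0,0.5,0,0.1],[0,0,0,0,0.27],[0,0,0,0,0.28],[0,0,0,0,0.29],[0,0,0,0,0.3],[0,0,0,0,0.32],[0,0,0,0,0.36],[0,0,0,0,0.42],[0,0,0,0,0.5],[0,0,0,0,0.55],[0,0,0,0,0.55],[0,0,0,0,0.55]]]}}

```text
time: 16.87
tool_pos: [0.401, -0.3226, 0.0311]
ee_rot: [0.181, -3.136, -0.0]
contact_force: [0.3, 0.7, -0.4]
finger_gap: 0.551
finger_force: 0.0
```

Emit:
{"method": "play_rows", "body": {"rows": [[[0,0,-3,0,0.55],[0,0,-6,0,0.55],[0,0,-10,0,0.55],[0,0,-15,0,0.55],[0,0,-20,0,0.55],[0,0,-20,0,0.55],[0,0,-20,0,0.55],[0,0,-20,0,0.55],[0,0,-20,0,0.55],[10,0,-10,0,0.55],[20,0,0,0,0.55],[20,0,0,0,0.55],[20,0,0,0,0.55],[20,0,0,0,0.55],[10,0,0,0,0.55],[0,0,0,0,0.55],[0,0,0,0,0.55],[0,0,0,0,0.55]]]}}

```text
time: 18.37
tool_pos: [0.3022, -0.3342, 0.1753]
ee_rot: [-0.181, 3.136, -0.001]
contact_force: [-0.1, 0.1, 0.2]
finger_gap: 0.552
finger_force: 0.0
```

```bash
python3 d.py
```

```text
[ 0.3023843  -0.33414298  0.17506787] [-1.82097499e-01  3.13607693e+00  9.26410565e-06] [ 0.32172865  0.28959387 -0.22952949] 18.4667
```

View pics/both1.png

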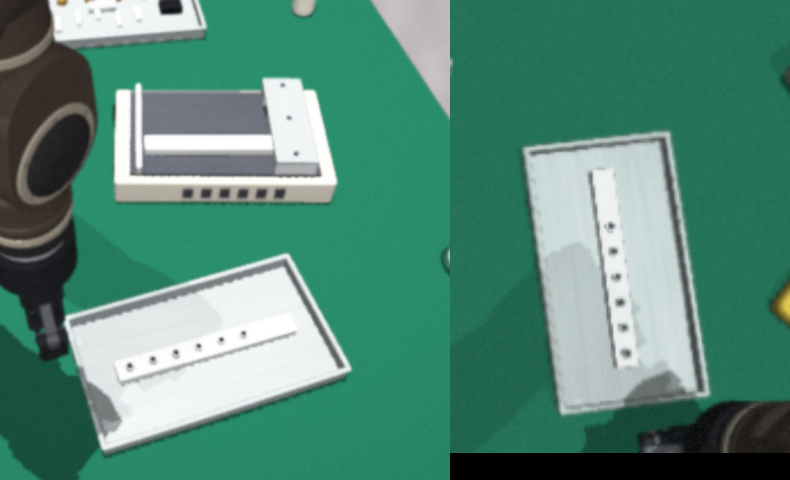

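The carrier lies flat in the tray with all six cups up, from (120,370) to (295,325) in the side view. The plain bar is still in its lane at (145,143)-(270,143), and the gripper is clear of everything.

```bash
python3 -c "
from station import ctrl
print(ctrl.finish_job())"
```

```text
the job is handed in; nothing more can be done
None
```

The carrier is lying flat with its cups up in the empty steel tray, the plain bar is still in its lane in the station, and the job was handed in at about 18.5 s of the 42 s allowed.

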